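Open the larger terminal box

ROBOT

A 6-joint arm with a two-finger parallel gripper is mounted at the origin on a cart in front of the work surface, level with it; the furniture and walls round the work are solid. World frame = base frame: x ahead of the robot, y to its left, z up, the work surface at z = 0. Lengths are in m, angles in rad, forces in N, time in s.
With the tool pointing down it reaches from about 0.35 to 1 m from the base axis. Payload 7.1 kg.
Tool frame: the origin (TCP) lies between the finger pads; the fingertips stand 22 mm ahead of it and the grasp point (between the pads) lies 3 mm ahead of it; x points along the fingers, y is the direction in which the jaws open and shut, and the axes are right-handed (so a half turn about x gives the same grasp; the last joint's range is limited). The gripper opens to 85 mm and grips with 20 to 120 N. Pads are 22 mm wide; open, the fingers measure 114 mm over their backs; the gripper's body (76 mm by 85 mm) begins 54 mm behind the grasp point. The pads swing forward as they close: fully open they stand 13 mm farther back than shut.
Start: joints at [1.101, 0.423, 1.63, -0, 1.089, -0.019], TCP at [0.272, 0.563, 0.253] pointing down, gripper open.
Joint ranges: [-3, 3], [-0.9, 2.11], [0.09, 2.58], [-1.31, 4.45], [0.11, 2.69], [-2.54, 2.54]. Speed limits (rad/s): [2.39, 2.39, 3.01, 3.14, 3.14, 3.14].

INTERFACE

Orientations are given as a rotation vector (axis times angle).
In Python, from rig import manip gives the robot as it stands. The module is installed in compiled form; this text tells all that it offers. Calls block until the motion is done:
- manip.move_to(position, orientation): joint-space move of the TCP to a pose.
- manip.servo_line(position, orientation=None, rate=0.15): straight line of the TCP; orientation=None keeps the orientation; rate is the mean speed in m/s.
- manip.set_joints(angles): joint-space move.
- manip.command_gripper(opening, f_grip=None): finger opening in m; f_grip is the grip in N (None keeps the last); returns when the fingers have stopped.
- manip.hold(seconds).
- manip.solve_ik(position, orientation): joint angles nearest the present ones, or None.
- manip.camera(name): name is "scene" or "top" or "wrist"; returns a dict with "image" (420x560x3 uint8, red, green, blue), "fx", "fy", "cx", "cy" (pixels), "k1" (the pictures are not rectified: a ray, as slopes to the right and down, at radius r is drawn at 1 + k1 r^2 times it, then the intrinsics apply), "cam_to_world" (4x4, takes a point from camera to world coordinates); the wrist camera has in their place "mount" (4x4, takes a point from camera to tool coordinates, whose origin is the TCP and whose axes are the tool frame's). Camera axes: x right, y down, z forward; pixel columns grow to the right and rows downward; lengths in m; the calibration is good to about 2 mm. A picture is of the moment at which its call begins: read the wrist's pose just before it. There is no depth.
A pose or a line that the arm cannot do raises manip.IKError and nothing moves.
- manip.sign_off(): hands the job in, once; it reports no verdict.
Readings, each from a call of its own:
- manip.get_time(): time.
- manip.get_joint_positions(): joint angles.
- manip.get_joint_vel(): joint speeds.
- manip.get_tau(): joint torques, N m.
- manip.get_position(): TCP position.
- manip.get_ee_rot(): TCP orientation.
- manip.get_contact_force(): force on the tool from outside, world axes, zero at the start.
- manip.get_torque(): the same for the moment, N m.
- manip.get_width(): finger opening in m.
Only numpy, scipy, OpenCV 4.12 (cv2) and the standard library are available. Lean on these libraries where they do the work, as an engineer would, in place of code of your own. Each camera call takes 0.05 s, during which the arm holds its last target. There are 200 camera calls.

TASK

Open the larger of the two terminal boxes: press the snap tab in front of its cover right down, then push the released cover along the rails, over the tab, until the terminals are completely uncovered. The cover is only pushed, never lifted or tipped, and it stays on its rails. Leave the smaller box closed and latched, and do not shift the other things on the bench.

Things in the scene. Friction and masses are not known exactly. Their poses are not given: they have to be found in the camera images.
- box_large: Larger grey terminal box, fixed, 196 mm long (x) x 108 wide (y) x 42 high, screw ears 15 mm out at its sides. Origin: centre of its underside; x points from the rear (cable glands, covered terminals) to the front (parking rails). Terminal bay at x -94 to -20 mm. Rails 34 mm high, 76 mm apart, along the whole length between side walls 42 mm high; deck between them 30 mm high. End wall at x = 92 mm.
- cover_large: Loose white larger cover, 70 g: plate 80 mm (x) x 93 (y) x 5 lying on the rails, 1.5 mm play each side; upright push rib on its rear edge, 6 mm thick, 77 mm wide, top 18 mm over the underside. Origin: centre of the underside; axes as the box. Seated: box x = -56 mm, z = 34 mm, 2 mm behind the tab that blocks it. 76 mm along +x clears the bay; 108 mm meets the end wall.
- rib_large (a point): Centre of the rear (pushing) face of the larger cover's rib, 14 mm above the cover's underside (48 mm above the worktop).
- tab_large (a joint): Snap tab of the larger box, m: 0 = up (blocks the cover), 0.010 = pressed fully down. It moves straight down against about 5 N and stays down where it is left, no spring-back. The cover clears it from 0.008 on.
- tab_large_top (a point): Centre of the top face of the larger box's snap tab, a black ridged block 26 mm (box x) x 40 mm (box y); 41 mm above the worktop when up, 31 mm when fully pressed, at box x = -1 mm.
- box_small: Smaller grey terminal box, fixed, 152 mm long (x) x 78 wide (y) x 42 high, screw ears 15 mm out at its sides. Origin: centre of its underside; x points from the rear (cable glands, covered terminals) to the front (parking rails). Terminal bay at x -72 to -18 mm. Rails 34 mm high, 46 mm apart, along the whole length between side walls 42 mm high; deck between them 30 mm high. End wall at x = 70 mm.
- cover_small: Loose white smaller cover, 70 g: plate 60 mm (x) x 63 (y) x 5 lying on the rails, 1.5 mm play each side; upright push rib on its rear edge, 6 mm thick, 47 mm wide, top 18 mm over the underside. Origin: centre of the underside; axes as the box. Seated: box x = -44 mm, z = 34 mm, 2 mm behind the tab that blocks it.
- tab_small (a joint): Snap tab of the smaller box, m: 0 = up (blocks the cover), 0.010 = pressed fully down. It moves straight down against about 5 N and stays down where it is left, no spring-back. The cover clears it from 0.008 on.
- tab_small_top (a point): Centre of the top face of the smaller box's snap tab, a black ridged block 22 mm (box x) x 30 mm (box y); 41 mm above the worktop when up, 31 mm when fully pressed, at box x = -1 mm.
- flux_tin: Round open tin, 44 mm diameter, 19 mm high, bystander. Origin: centre of its underside.
- pen_a: Red precision screwdriver lying, 130 x 12 x 12 mm, bystander. Origin: centre of its underside.
- solder_spool: Reel of solder wire standing on its flange, 53 mm diameter, 36 mm high, bystander. Origin: centre of its underside.
- glue_yellow: Yellow glue tube lying, 124 x 38 x 28 mm, bystander. Origin: centre of its underside.
- mouse: Red and black computer mouse, 102 x 62 x 39 mm, bystander. Origin: centre of its underside.
- probe_red: Red test probe lying, 106 x 13 x 13 mm, bystander. Origin: centre of its underside.
There are look-alikes about, which are no part of the job. Leave any blue look-alike of the cover_large alone.

How it is judged:
By the outcome, as a careful person would: the job done as asked, in the order asked, and still so for the second after the job is handed in, with the robot touching nothing.
It also fails if it takes over 40 s, if anything falls off the work surface, if the arm or the gripper's body presses on something with over 40 N, if the wrist force passes 120 N, or if a joint passes its speed limit or range.

## Working session

There is one attempt and no reset: what is moved stays moved. The work goes in short steps, each a Python script; the robot and the scene stay as the last script left them, time stands still between calls to the robot, and variables do not carry over. Pictures are saved under pics/ and viewed, on a budget of 10 in all, crops included, one or two more only if the job needs it, and the job is handed in when it is done.

```bash
mkdir -p pics; cat > h.py <<'E'
import numpy as np, cv2
from rig import manip
from scipy.spatial.transform import Rotation as R
def save(c,n): cv2.imwrite(n,c["image"][:,:,::-1])
def ray(c,px,T=None):
    T=c["cam_to_world"] if T is None else T
    K=np.array([[c["fx"],0,c["cx"]],[0,c["fy"],c["cy"]],[0,0,1.]])
    p=cv2.undistortPoints(np.array([[px]],float),K,np.array([c["k1"],0,0,0.]),)[0,0]
    # forward model s*(1+k1 r^2) equals OpenCV radial model
    T=np.array(T); return T[:3,3],T[:3,:3]@np.array([p[0],p[1],1.])
def onz(c,px,z,T=None):
    o,d=ray(c,px,T); return o+d*(z-o[2])/d[2]
def toolT():
    T=np.eye(4);T[:3,:3]=R.from_rotvec(manip.get_ee_rot()).as_matrix();T[:3,3]=manip.get_position();return T
E
python3 - <<'E'
from h import *
import pickle
d={}
for n in("top","scene"):
    c=manip.camera(n);save(c,f"pics/{n}0.png");d[n]=c
    print(n,np.round(c["cam_to_world"],3).tolist(),c["fx"],c["k1"])
pickle.dump(d,open("c0.pkl","wb"));print(manip.get_time(),manip.get_ee_rot(),manip.get_width())
E
```

```text
top [[0.014, -0.991, 0.134, 0.345], [-1.0, -0.013, 0.008, 0.07], [-0.006, -0.134, -0.991, 1.282], [0.0, 0.0, 0.0, 1.0]] 488.9789499307088 -0.12477203339011357
scene [[-0.892, -0.272, 0.362, 0.074], [-0.452, 0.524, -0.722, 0.928], [0.007, -0.807, -0.59, 0.763], [0.0, 0.0, 0.0, 1.0]] 421.8340186184879 -0.022510559723366977
0.1 [ 0.35245211  1.54204698 -0.35459156] 0.0852029800358211
```

View pics/top0.png

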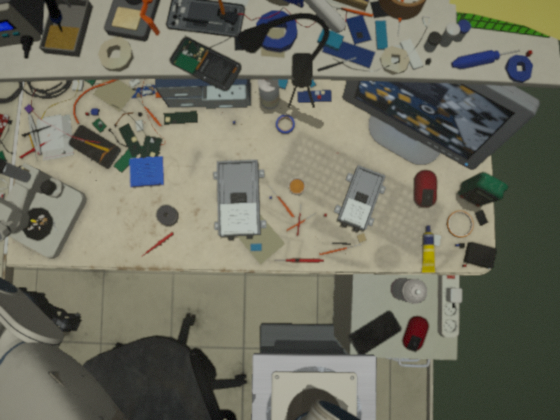

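View pics/scene0.png

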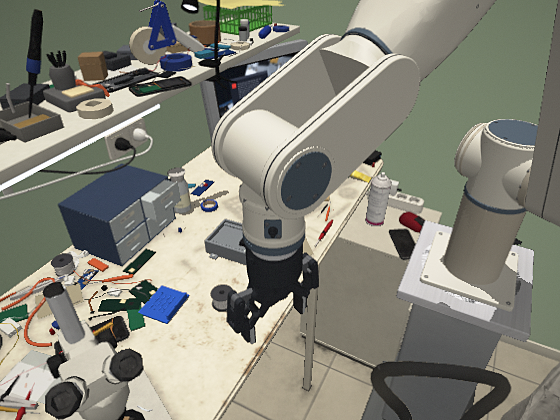

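Top view: the larger box is at (239,199), with its white cover at the lower end (238,220). The smaller box is at (359,198). Candidates for the cover are the white plate on the large box (238,220), the white plate on the small box (355,212) and the blue look-alike (147,172). I choose (238,220). Next is a close crop to check it.

```bash
python3 - <<'E'
from h import *
import pickle
c=pickle.load(open("c0.pkl","rb"))["top"]
im=c["image"][150:250,200:400,::-1]
cv2.imwrite("pics/crop1.png",cv2.resize(im,None,fx=4,fy=4,interpolation=cv2.INTER_CUBIC))
for p,z in(((239,199),.04),((238,220),.04),((359,198),.04)): print(onz(c,p,z))
E
```

```text
[0.54753919 0.2003389  0.04      ]
[0.4929873  0.20143307 0.04      ]
[ 0.5542712 -0.1091174  0.04     ]
```

View pics/crop1.png

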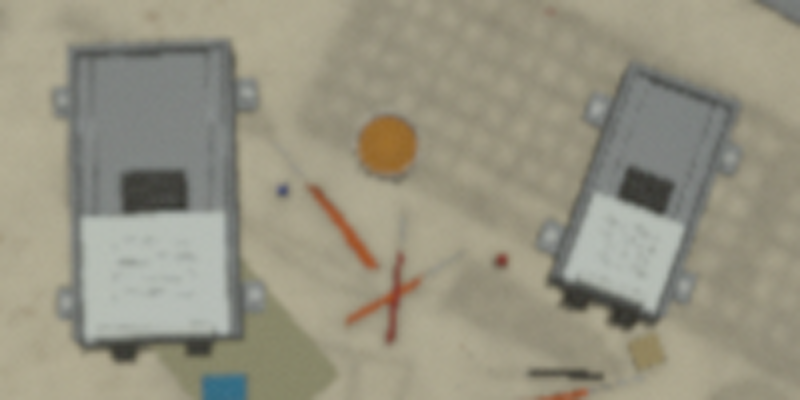

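The crop confirms it: the large box has a seated white cover, with a black tab in front of it at (154,190) and the front end up. I'll estimate the pose from its corners, then look with the wrist camera from above.

```bash
cat > look.py <<'E'
from h import *
import pickle
c=pickle.load(open("c0.pkl","rb"))["top"]
f=lambda u,v,z:onz(c,(200+(u+.5)/4-.5,150+(v+.5)/4-.5),z)
P=[f(u,v,.042) for u,v in((70,45),(230,40),(242,338),(82,347))]
fr=(P[0]+P[1])/2; re=(P[2]+P[3])/2; d=fr-re; yaw=np.arctan2(d[1],d[0])
print("len",np.linalg.norm(d),"wid",np.linalg.norm(P[0]-P[1]),"ctr",(fr+re)/2,"yaw",yaw)
t=f(154,190,.041); print("tab",t)
q0=manip.get_joint_positions()
x=np.array([0,0,-1.]); best=None
for s in(1,-1):
    y=s*np.array([-np.sin(yaw),np.cos(yaw),0]); r=R.from_matrix(np.c_[x,y,np.cross(x,y)]).as_rotvec()
    q=manip.solve_ik([t[0],t[1],.26],r); print(s,r,q)
    if q is not None and (best is None or abs(np.array(q)-q0).max()<best[0]): best=(abs(np.array(q)-q0).max(),r,s)
manip.move_to([t[0]-.03,t[1],.28],best[1])
manip.command_gripper(0.0,20)
T=toolT();w=manip.camera("wrist");save(w,"pics/w1.png")
pickle.dump((w,T),open("w1.pkl","wb"))
print("s",best[2],manip.get_time(),manip.get_width(),np.round(T,3).tolist(),np.round(w["mount"],3).tolist())
E
python3 look.py
```

```text
len 0.19628073462826576 wid 0.10459178248157809 ctr [0.55158544 0.20142916 0.042     ] yaw 0.06735063648408464
tab [0.55224451 0.2026311  0.041     ]
1 [-0.05289526  1.570149    0.05289526] [ 3.31439531e-01  3.61927858e-01  1.70766921e+00 -4.44089210e-16
  1.07199559e+00 -1.30670743e+00]
-1 [ 2.18714888  0.07368079 -2.18714888] [ 3.31439531e-01  3.61927858e-01  1.70766921e+00 -4.44089210e-16
  1.07199559e+00  1.83488522e+00]
s 1 2.5333 -7.384924053283401e-05 [[0.0, -0.067, 0.998, 0.522], [0.0, 0.998, 0.067, 0.203], [-1.0, 0.0, 0.0, 0.28], [0.0, 0.0, 0.0, 1.0]] [[0.0, -0.314, 0.949, -0.122], [1.0, -0.0, -0.0, -0.0], [0.0, 0.949, 0.314, -0.08], [0.0, 0.0, 0.0, 1.0]]
```

View pics/w1.png

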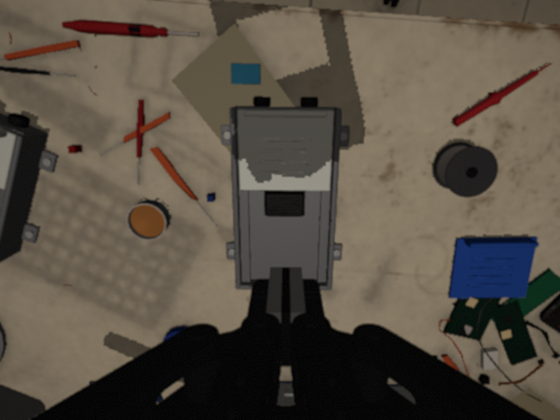

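Wrist view: the tab is at about (285,204) and the box outline runs x 235–340, v 107–288. The hand casts a shadow over the cover. I'll take measurements from a mask and rays.

```bash
python3 - <<'E'
from h import *
import pickle
w,T=pickle.load(open("w1.pkl","rb"));W=T@w["mount"]
g=cv2.cvtColor(w["image"],cv2.COLOR_RGB2GRAY)
m=np.zeros_like(g);m[185:225,255:315]=(g[185:225,255:315]<50)*255
n,l,s,c=cv2.connectedComponentsWithStats(m);i=1+s[1:,4].argmax();print(s[i],c[i])
(cx,cy),sz,a=cv2.minAreaRect(np.argwhere(l==i)[:,::-1].astype(np.float32));print(cx,cy,sz,a)
x,y,ww,hh=s[i][:4]
print("tab ctr",onz(w,(cx,cy),.041,W))
for p in((x,y),(x+ww-1,y),(x,y+hh-1),(x+ww-1,y+hh-1)):print(onz(w,p,.041,W))
# horizontal profiles for side walls
for v in(130,170,230,260):
    r=g[v,215:360].astype(int);print(v,list(r[0:45:1]),"|",list(r[95:145]))
cv2.imwrite("pics/w1c.png",cv2.resize(w["image"][90:300,220:360,::-1],None,fx=4,fy=2.8*4/2.8,interpolation=cv2.INTER_CUBIC)[:600])
E
```

```text
[264 191  41  26 998] [283.90581162 203.06212425]
284.0 203.5 (25.0, 40.0) 90.0
tab ctr [0.55079195 0.20278009 0.041     ]
[0.53880908 0.18142811 0.041     ]
[0.53606323 0.22237481 0.041     ]
[0.56585973 0.18273703 0.041     ]
[0.56305112 0.22462159 0.041     ]
130 [np.int64(88), np.int64(87), np.int64(88), np.int64(88), np.int64(87), np.int64(82), np.int64(78), np.int64(79), np.int64(81), np.int64(82), np.int64(82), np.int64(81), np.int64(71), np.int64(70), np.int64(71), np.int64(69), np.int64(71), np.int64(76), np.int64(71), np.int64(54), np.int64(36), np.int64(37), np.int64(56), np.int64(70), np.int64(75), np.int64(75), np.int64(74), np.int64(74), np.int64(74), np.int64(75), np.int64(73), np.int64(74), np.int64(73), np.int64(74), np.int64(74), np.int64(74), np.int64(74), np.int64(73), np.int64(75), np.int64(73), np.int64(74), np.int64(74), np.int64(74), np.int64(74), np.int64(74)] | [np.int64(75), np.int64(73), np.int64(74), np.int64(74), np.int64(74), np.int64(74), np.int64(75), np.int64(73), np.int64(74), np.int64(74), np.int64(76), np.int64(73), np.int64(74), np.int64(74), np.
[... 3944 characters left out ...]
t64(77), np.int64(77), np.int64(77), np.int64(78), np.int64(78), np.int64(76), np.int64(69), np.int64(62), np.int64(72), np.int64(78), np.int64(78), np.int64(76), np.int64(77), np.int64(76), np.int64(76), np.int64(67), np.int64(46), np.int64(43), np.int64(65), np.int64(74), np.int64(71), np.int64(67), np.int64(76), np.int64(91), np.int64(96), np.int64(97), np.int64(95), np.int64(95), np.int64(95), np.int64(101), np.int64(115), np.int64(123), np.int64(124), np.int64(124), np.int64(124), np.int64(125), np.int64(125), np.int64(124), np.int64(123), np.int64(122), np.int64(122), np.int64(122), np.int64(121), np.int64(121), np.int64(120), np.int64(120), np.int64(119), np.int64(120), np.int64(120)]
```

View pics/w1c.png

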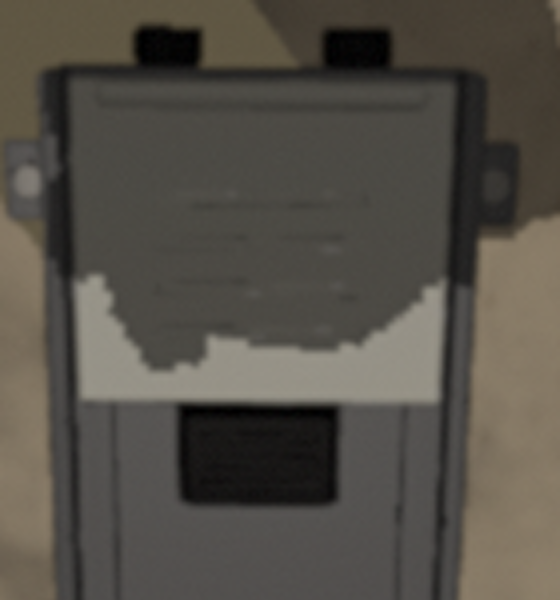

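```bash
cat >> h.py <<'E'
yaw=0.066; tab=np.array([.5512,.2028]); u=np.array([np.cos(yaw),np.sin(yaw)])
_x=np.array([0,0,-1.]);_y=np.array([-u[1],u[0],0]); rot=R.from_matrix(np.c_[_x,_y,np.cross(_x,_y)]).as_rotvec()
def P(bx,z): return [*(tab+u*(bx+.001)),z]   # box-x on centreline, TCP z
E
python3 - <<'E'
from h import *
import pickle
w,T=pickle.load(open("w1.pkl","rb"));W=T@w["mount"]
for v,a,b in((170,237,332),(230,239,329),(260,240,328)): print("mid",(onz(w,(a,v),.039,W)+onz(w,(b,v),.039,W))/2)
manip.move_to(P(.0005,.10),rot); manip.servo_line(P(.0005,.072),rate=.06)
manip.hold(.2);f0=manip.get_contact_force();print("f0",f0)
for z in np.arange(.066,.0499,-.001):
    manip.servo_line(P(.0005,z),rate=.03); f=manip.get_contact_force()-f0
    print(round(z,4),round(manip.get_position()[2],4),np.round(f,1))
    if z<.057 and f[2]>18 or f[2]>30: break
T=toolT();w=manip.camera("wrist");save(w,"pics/w2.png");print(manip.get_time())
E
```

```text
mid [0.51604778 0.20099425 0.039     ]
mid [0.58089057 0.20475389 0.039     ]
mid [0.61606062 0.20706862 0.039     ]
f0 [-0.14388735  0.12572273  0.04993124]
0.066 0.0657 [ 0.5 -0.5 -0.7]
0.065 0.065 [ 1.3 -0.3 -0. ]
0.064 0.064 [-0.7 -0.2  0.2]
0.063 0.063 [0.9 0.6 0.1]
0.062 0.0621 [-0.2 -1.   2.8]
0.061 0.0611 [-1.1 -0.   3.8]
0.06 0.06 [-0.3 -0.4  3.9]
0.059 0.0589 [ 0.6 -1.2  2.4]
0.058 0.0579 [ 0.7 -0.4  3.7]
0.057 0.0569 [0.9 0.8 2.9]
0.056 0.0559 [ 0.9 -0.3  1.8]
0.055 0.0549 [1.3 0.4 3.3]
0.054 0.054 [ 1.1 -0.8  2. ]
0.053 0.0531 [ 1.3 -0.2  4. ]
0.052 0.0529 [-2.1 -1.  14.5]
0.051 0.0528 [-5.8 -1.3 23.3]
8.2583
```

Contact was at tip z≈0.040 and the stop at 0.031, so the tab is fully down. Next I go behind the rib and push.

```bash
python3 - <<'E'
from h import *
manip.servo_line(P(.0005,.10),rate=.1)
manip.servo_line(P(-.122,.10),rate=.15)
manip.servo_line(P(-.122,.0675),rate=.06)
manip.hold(.2);f0=manip.get_contact_force();print(f0)
for bx in np.arange(-.116,-.0199,.008):
    manip.servo_line(P(bx,.0675),rate=.05); f=manip.get_contact_force()-f0
    print(round(bx,4),np.round(f,1))
    if np.linalg.norm(f)>20: break
manip.hold(.2)
T=toolT();w=manip.camera("wrist");save(w,"pics/w3.png");save(manip.camera("top"),"pics/t3.png");print(manip.get_time())
a=cv2.imread("pics/w3.png");b=cv2.imread("pics/t3.png")[150:250,200:300]
cv2.imwrite("pics/m3.png",np.hstack([a[:,:,:][:400],cv2.resize(b,(400,400),interpolation=cv2.INTER_CUBIC)])[:, 160:])
E
```

```text
[0.1065526  0.13638412 0.42782245]
-0.116 [ 0.3 -1.  -0.3]
-0.108 [ 0.2 -0.9 -0.9]
-0.1 [-0.6  0.5  0.5]
-0.092 [-0.6 -0.8 -0. ]
-0.084 [-0.8 -0.3 -0.2]
-0.076 [-0.2 -0.8 -0.8]
-0.068 [ 0.2  0.2 -0.6]
-0.06 [ 0.1  0.2 -0.3]
-0.052 [-0.4 -0.7 -0.7]
-0.044 [-0.1 -0.8 -0.9]
-0.036 [ 0.  -0.5 -0.3]
-0.028 [-0.3 -0.4 -1.2]
-0.02 [-0.1  0.  -0.6]
15.025
```

View pics/m3.png

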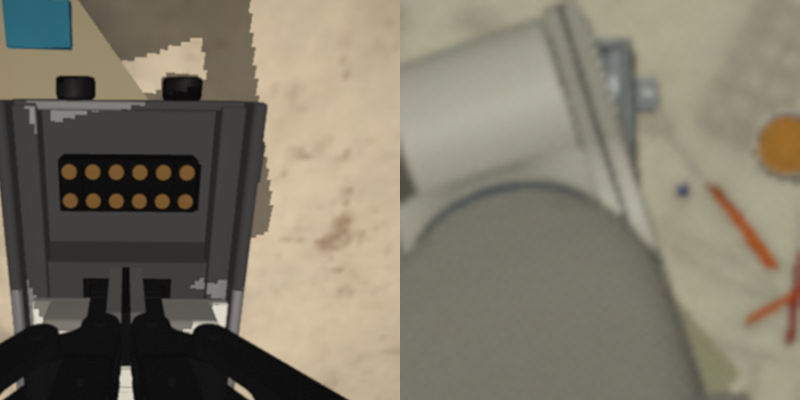

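The terminals are exposed and the cover has moved forward with the fingers. I'll retreat and verify where the cover sits.

```bash
python3 - <<'E'
from h import *
import pickle
manip.servo_line(P(-.035,.0675),rate=.05)
manip.servo_line(P(-.035,.17),rate=.12)
manip.servo_line(P(-.08,.28),rate=.15)
T=toolT();w=manip.camera("wrist");save(w,"pics/w4.png");pickle.dump((w,T),open("w4.pkl","wb"))
q=manip.get_joint_positions();q=np.array(q);q[0]+=.75;manip.set_joints(q)
c=manip.camera("top");save(c,"pics/t4.png");pickle.dump(c,open("t4.pkl","wb"));print(manip.get_time())
a=w["image"][:400,160:,::-1]; b=cv2.resize(c["image"][150:250,200:300,::-1],(400,400),interpolation=cv2.INTER_CUBIC)
cv2.imwrite("pics/m4.png",np.hstack([a,b]))
E
```

```text
18.925
```

View pics/m4.png

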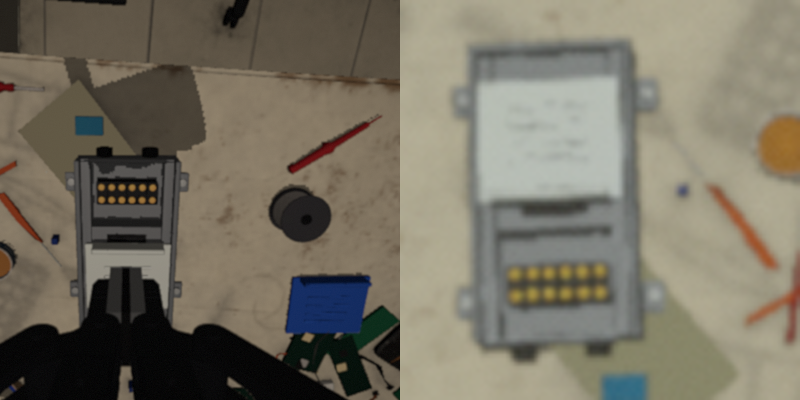

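In the top view the cover's front edge has moved from v≈212 to 78, about 87 mm. It sits square on the rails, with all terminals visible. I'll check that nothing else moved, then hand in.

```bash
python3 - <<'E'
from h import *
import pickle
c0=pickle.load(open("c0.pkl","rb"))["top"];c=pickle.load(open("t4.pkl","rb"))
f=lambda v:onz(c,(200+(549.5-400)/4-.5,150+(v+.5)/4-.5),.039)[:2]
print("cover front/rear box x",[(f(v)-tab)@u-.001 for v in(78,200)])
d=(cv2.absdiff(c0["image"],c["image"]).max(2)>45).astype(np.uint8)
d=cv2.morphologyEx(d,cv2.MORPH_OPEN,np.ones((2,2)))
n,l,s,_=cv2.connectedComponentsWithStats(d);print([list(map(int,r)) for r in s[1:] if r[4]>6])
manip.hold(.3);manip.sign_off();print(manip.get_time())
E
```

```text
cover front/rear box x [np.float64(0.07446904227143156), np.float64(-0.005984254135719694)]
[[220, 171, 36, 30, 971], [221, 204, 37, 31, 973], [0, 278, 7, 14, 75], [13, 287, 69, 41, 1234], [0, 308, 12, 38, 176], [68, 318, 40, 45, 829], [0, 327, 3, 9, 22], [28, 331, 23, 12, 97], [34, 330, 4, 3, 8], [0, 342, 112, 55, 1282], [64, 348, 3, 3, 9], [0, 379, 52, 41, 949], [253, 400, 34, 20, 477], [62, 405, 3, 3, 7], [53, 409, 9, 11, 40], [87, 414, 6, 6, 23], [0, 417, 4, 3, 9]]
the job is handed in; nothing more can be done
the job is handed in; nothing more can be done
```

The larger box is open and the job is handed in, at about 19 s of the 40 s allowed. With closed fingers I pressed its tab down, then pushed the cover along the rails by its rib and backed the arm clear.

- **Tab:** the fingertips met it at about 40 mm and hit the stop at 31 mm, with a peak force of about 23 N. That means it is fully down.
- **Cover:** pushing it took no more than about 1 N. It ended about 88–90 mm along, with its rear edge at box x ≈ -6 mm, square on the rails. All 12 terminals are visible.
- **Rest of the bench:** comparing top views from before and after, only the cover and the arm had moved. The smaller box, the blue look-alike and the bystanders show no change.

The top and wrist cameras agreed to about 1.5 mm on the tab position. No check failed.

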